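# Turn the electric menorah down to a night light

### The job

The holiday is over, so turn the electric menorah down to a night light: slide the dimmer all the way off first, then pull every snap-fit candle off its post except the helper candle on the raised end post, and put them in the enamel tray. Once they are all in the tray, slide the dimmer up to the brass night-light pointer and leave it there. Leave the helper candle on its post and the jar and dreidel where they are.

Things in the scene. Friction and masses are not known exactly. Their poses are not given: they have to be found in the camera images.
- candle1_mid (a point): centre (half-way up) of candle 1: frosted white square sleeve 28 x 28 x 80 mm, about 60 g, z up out of its closed top; upper 46 mm solid (grip there), lower 34 mm hollow over a post; a 14 mm flame tip on top is only for show. As found: centre 90 mm above the sill, y = -112.5 mm in menorah_mid's frame, sides along the beam's x and y. Once off, it stands on its open end or lies. Not always present
- candle2_mid (a point): centre (half-way up) of candle 2: frosted white square sleeve 28 x 28 x 80 mm, about 60 g, z up out of its closed top; upper 46 mm solid (grip there), lower 34 mm hollow over a post; a 14 mm flame tip on top is only for show. As found: centre 90 mm above the sill, y = -72.5 mm in menorah_mid's frame, sides along the beam's x and y. Once off, it stands on its open end or lies. Not always present
- candle3_mid (a point): centre (half-way up) of candle 3: frosted white square sleeve 28 x 28 x 80 mm, about 60 g, z up out of its closed top; upper 46 mm solid (grip there), lower 34 mm hollow over a post; a 14 mm flame tip on top is only for show. As found: centre 90 mm above the sill, y = -32.5 mm in menorah_mid's frame, sides along the beam's x and y. Once off, it stands on its open end or lies. Not always present
- candle4_mid (a point): centre (half-way up) of candle 4: frosted white square sleeve 28 x 28 x 80 mm, about 60 g, z up out of its closed top; upper 46 mm solid (grip there), lower 34 mm hollow over a post; a 14 mm flame tip on top is only for show. As found: centre 90 mm above the sill, y = +7.5 mm in menorah_mid's frame, sides along the beam's x and y. Once off, it stands on its open end or lies. Not always present
- candle5_mid (a point): centre (half-way up) of candle 5: frosted white square sleeve 28 x 28 x 80 mm, about 60 g, z up out of its closed top; upper 46 mm solid (grip there), lower 34 mm hollow over a post; a 14 mm flame tip on top is only for show. As found: centre 90 mm above the sill, y = +47.5 mm in menorah_mid's frame, sides along the beam's x and y. Once off, it stands on its open end or lies. Not always present
- candle6_mid (a point): centre (half-way up) of candle 6: frosted white square sleeve 28 x 28 x 80 mm, about 60 g, z up out of its closed top; upper 46 mm solid (grip there), lower 34 mm hollow over a post; a 14 mm flame tip on top is only for show. As found: centre 90 mm above the sill, y = +87.5 mm in menorah_mid's frame, sides along the beam's x and y. Once off, it stands on its open end or lies. Not always present
- candle7_mid (a point): centre (half-way up) of candle 7: frosted white square sleeve 28 x 28 x 80 mm, about 60 g, z up out of its closed top; upper 46 mm solid (grip there), lower 34 mm hollow over a post; a 14 mm flame tip on top is only for show. As found: centre 90 mm above the sill, y = +127.5 mm in menorah_mid's frame, sides along the beam's x and y. Once off, it stands on its open end or lies. Not always present
- candle8_mid (a point): centre (half-way up) of candle 8: frosted white square sleeve 28 x 28 x 80 mm, about 60 g, z up out of its closed top; upper 46 mm solid (grip there), lower 34 mm hollow over a post; a 14 mm flame tip on top is only for show. As found: centre 90 mm above the sill, y = +167.5 mm in menorah_mid's frame, sides along the beam's x and y. Once off, it stands on its open end or lies. Not always present
- helper_mid (a point): centre of the helper candle: same sleeve as the others, on the raised end post (centre 105 mm above the sill, at y = -167.5 mm in menorah_mid's frame). It stays on
- menorah_mid (a point): middle of the beam's top, 50 mm above the sill. Steel beam fixed to the sill, 385 mm long (its y) x 44 mm wide (its x), yaw varies; eight posts 40 mm apart, a ninth raised 15 mm at its -y end. Each post (26 mm tall) has a spring ball that snaps behind a ridge in the sleeve: pulling straight up takes about 7 to 12 N over the first 10 mm; clear of the post after 30 mm
- dimmer (a joint): position of the dimmer's slider grip along its track in m: 0 is off (the stop at the track's -y end), 0.12 full brightness; it stays where it is left (slides at about 2 N)
- dimmer_top (a point): centre of the top of the dimmer's slider grip, 54 mm above the sill: a grey upright block 28 mm (its x, across the track) x 20 mm (its y, along the track) x 40 mm tall, moving along +y of this frame as the joint grows. The track is a fixed aluminium bar 40 mm wide, 170 mm long, 14 mm high
- pointer_mark (a point): the point on the track's centre line, at sill height, opposite the tip of the brass night-light pointer (a fixed brass piece 12 mm high beside the track, tip towards it). The slider is at night light when its centre is level with this tip along the track, i.e. dimmer_top stands right above this point. Axes as the dimmer's
- tray_in (a point): centre of the inner floor of the white enamel tray, 5 mm above its underside: a loose tray, 180 mm (its x) x 280 mm (its y) outside, 24 mm high, walls 5 mm, 0.7 kg
- jar_mid (a point): centre of the frosted glass jar with screw lid, 70 mm diameter, 100 mm tall, standing: a bystander
- dreidel_mid (a point): centre of the plywood dreidel, a 36 mm cube with a point and a stem (76 mm long in all), lying: a bystander
There are look-alikes about, which are no part of the job. What is shaped like the part that bears candle7_mid but purple is not meant.

How it is judged:
By the outcome, as a careful person would: the job done as asked, in the order asked, and still so for the second after the job is handed in, with the robot touching nothing.
Of candle1, candle2, candle3, candle4, candle5, candle6, candle7, candle8 only 3 to 5 are there at a start; the rules pass over those that are not, and their reading is None.
At some moment in a run one of tray may be knocked a few centimetres aside while the robot is not near it.
Once in a run the grip may slacken for a moment while it holds something.
It also fails if it takes over 210 s, if anything falls off the work surface, if the arm or the gripper's body presses on something with over 40 N, if the wrist force passes 120 N, or if a joint passes its speed limit or range.

### The arm

A 7-joint arm with a two-finger parallel gripper is mounted at the origin on the work surface. World frame = base frame: x ahead of the robot, y to its left, z up, the work surface at z = 0. Lengths are in m, angles in rad, forces in N, time in s.
With the tool pointing down it reaches from about 0.375 to 0.925 m from the base axis. Payload 3.1 kg.
Tool frame: the origin (TCP) lies midway between the tips of the shut fingers; the grasp point (between the pads) lies 19 mm behind it; z points along the fingers, y is the line along which they close (so a half turn about z gives the same grasp; the last joint's range is limited). The gripper opens to 85 mm and grips with 20 to 120 N. Pads are 22 mm wide; open, the fingers measure 114 mm over their backs; the gripper's body (76 mm by 85 mm) begins 54 mm behind the grasp point. The pads swing forward as they close: fully open they stand 13 mm farther back than shut.
Start: joints at [-0.098, 0.383, 0.044, 1.598, -0.018, 1.161, -0.05], TCP at [0.65, 0, 0.231] pointing down, gripper open.
Joint ranges: [-2.61, 2.61], [-0.41, 2.15], [-1.48, 1.57], [0, 2.5], [-1.57, 4.71], [0.05, 1.97], [-2.85, 2.85]. Speed limits (rad/s): [2.79, 2.79, 3.14, 3.14, 3.14, 3.14, 3.14].

### API

Orientations are given as a unit quaternion [w, x, y, z].
In Python, from station import read_state, read_camera, close_job gives the robot as it stands. The module is installed in compiled form; this text tells all that it offers.
- The arm moves only by the tool send_rows, never from a script. Its argument "series" is text: rows parted by semicolons, each of 7 numbers parted by spaces: the turn, a rotation vector about the tool's x, y, z in rad, then the shift along the tool's x, y, z in cm, then the closure, from -1 (fully open) to 1 (shut), so that 0 is half open. A call has 1 to 8 rows; each row shifts and turns the commanded pose from where the row before left it, along the tool's axes as they then stand; what a row does not reach is not made up. A row lasts 1/8 s, in which the tool goes at most 62.5 mm and 10.7 degrees, less where a joint would pass 70% of its speed; a pose out of reach is approached as far as the arm can. A call is refused whole if a number of a shift passes 6.25 or a number of a turn 0.188, either way. A call with a gripper value outside its range is refused whole. The fingers move at their own pace and stop on an object; "newtons" is the grip in N (left out, the last holds). Time passes only in rows, so rows that do not move let the fingers close. It gives the time, the measured TCP pose, the force, the opening and the grip force at its end, in the units of the state.
- read_state(): the state, without advancing time (a new reading comes with each control period).
- read_camera(name): name is "scene" or "side" or "wrist"; returns a dict with "image" (480x640x3 uint8, red, green, blue), "z_map" (480x640 float32, m along the optical axis (not along the pixel's ray), 0 where there is no reading), "fovy" (degrees; the focal length in pixels is half the picture's height over the tangent of half this angle, whatever the lens; pixels are square), "cx", "cy" (the principal point, pixels), "extrinsics" (4x4, takes a point from world to camera coordinates). Camera axes: x right, y up, looking along -z (the intrinsics and any distortion apply to the point x, -y, -z); pixel columns grow to the right and rows downward; lengths in m; the calibration is good to about 2 mm. A picture is of the moment at which its call begins.
- close_job(): hands the job in; it is judged then, once.
The state is a dict: "time_s": time; "qpos": joint angles; "joint_velocities": joint speeds; "effort": joint torques, N m; "tool_pos": TCP position; "eef_rot": TCP orientation; "force": force on the tool from outside, world axes, zero at the start; "wrist_torque": the same for the moment, N m; "opening": finger opening in m; "grasp_force": force on a finger pad.
Only numpy, scipy, OpenCV 4.12 (cv2) and the standard library are available. Lean on these libraries where they do the work, as an engineer would, in place of code of your own. Each camera call takes 0.05 s, during which the arm holds its last target. There are 200 camera calls.

## Working session

There is one attempt and no reset: what is moved stays moved. The work goes in short steps, Python scripts to look and compute and a tool call to move; the robot and the scene stay as the last step left them, time stands still between calls to the robot, and variables do not carry over. Pictures are saved under pics/ and viewed, at most 14 in all, crops included, and the job is handed in when it is done.

Besides the shell and the picture viewer there is one more tool, called after ">>>" as name(argument=value, ...) on one line, values as JSON. send_rows: Moves the arm, as the interface text tells. Its arguments: {"type":"object","properties":{"series":{"type":"string"},"newtons":{"type":"number"}},"required":["series"]}

```bash
mkdir -p pics
cat > h.py <<'E'
import numpy as np, cv2
from station import read_state, read_camera, close_job
def cam(n):
    c=read_camera(n); c['f']=240/np.tan(np.radians(c['fovy'])/2); return c
def pts(c):
    """world xyz for all pixels from z_map"""
    v,u=np.mgrid[0:480,0:640]; z=c['z_map']
    P=np.stack([(u-c['cx'])/c['f']*z,-(v-c['cy'])/c['f']*z,-z],-1)
    E=np.array(c['extrinsics']); W=(P-E[:3,3])@E[:3,:3]
    W[z==0]=np.nan; return W
def save(c,name,box=None,k=1):
    im=c['image'][...,::-1]
    if box: im=im[box[1]:box[3],box[0]:box[2]]
    cv2.imwrite('pics/'+name,cv2.resize(im,None,fx=k,fy=k,interpolation=cv2.INTER_CUBIC))
E
python3 - <<'E'
from h import *
s=read_state(); print({k:np.round(v,3) for k,v in s.items()})
for n in ['scene','side']:
    c=cam(n); save(c,n+'0.png'); np.savez('/tmp/'+n,**c); print(n,c['fovy'],c['cx'],c['cy'],np.round(c['extrinsics'],3).tolist(),c.keys())
E
```

```text
{'time_s': np.float64(0.0), 'qpos': array([-0.098,  0.384,  0.044,  1.6  , -0.018,  1.161, -0.05 ]), 'joint_velocities': array([ 0.001, -0.   , -0.001,  0.   ,  0.001, -0.   ,  0.003]), 'effort': array([-1.0000e-03, -4.3347e+01,  1.0240e+00, -2.4951e+01,  1.1000e-02,
        1.1000e-02, -0.0000e+00]), 'tool_pos': array([ 0.649, -0.   ,  0.23 ]), 'eef_rot': array([-0.001,  0.707,  0.707, -0.001]), 'force': array([-0.244, -0.954,  0.318]), 'wrist_torque': array([ 0.024, -0.031,  0.005]), 'grasp_force': np.float64(0.0), 'opening': np.float64(0.085)}
scene 46.597960927207865 317.1210387904091 246.9443110178054 [[-0.886, 0.463, 0.021, 0.535], [-0.287, -0.584, 0.76, 0.103], [0.364, 0.667, 0.65, -1.408], [0.0, 0.0, 0.0, 1.0]] dict_keys(['image', 'z_map', 'fovy', 'cx', 'cy', 'extrinsics', 'f'])
side 46.73383506341166 315.8733807637226 239.4054655443761 [[0.921, -0.39, 0.017, -0.564], [0.245, 0.612, 0.752, -0.228], [-0.303, -0.688, 0.659, -0.943], [0.0, 0.0, 0.0, 1.0]] dict_keys(['image', 'z_map', 'fovy', 'cx', 'cy', 'extrinsics', 'f'])
```

View pics/scene0.png

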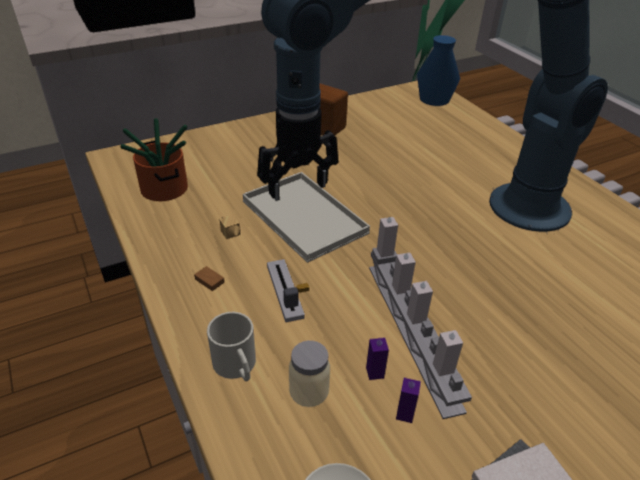

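View pics/side0.png

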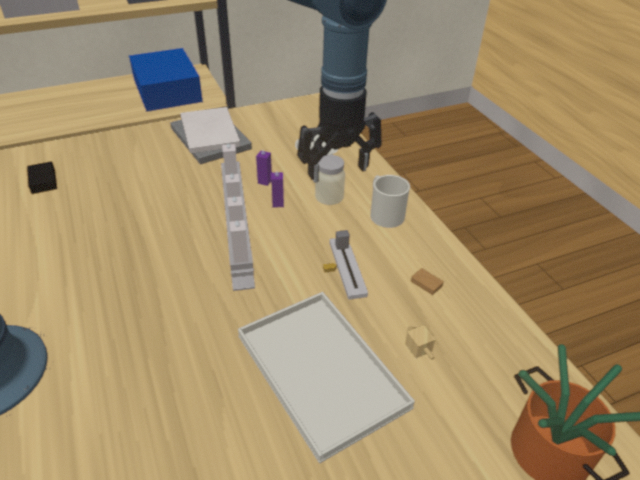

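The scene view shows the menorah with its helper on the raised far end at (388,237), and three candles at (403,273), (420,303) and (449,352). The two purple sleeves at (377,358) and (408,400) are the look-alikes. The dimmer is at (290,295) with the brass pointer at (302,287), the tray is at (305,215), the jar at (310,373) and the dreidel at (230,227).

```bash
cat > m.py <<'E'
from h import *
for n in ['scene','side']:
    c=dict(np.load('/tmp/'+n+'.npz')); W=pts(c); im=c['image']; hsv=cv2.cvtColor(im,cv2.COLOR_RGB2HSV).astype(int)
    print(n)
    x,y,z=W[...,0],W[...,1],W[...,2]
    v,u=np.mgrid[0:480,0:640]
    box=(u>360)&(u<475)&(v>200)&(v<420) if n=='scene' else (u>210)&(u<258)&(v>135)&(v<295)
    low=hsv[...,1]<70
    def comps(m,lab,mn=8):
        k,l,st,ce=cv2.connectedComponentsWithStats(m.astype(np.uint8))
        for i in range(1,k):
            if st[i,4]>=mn:
                q=W[l==i]; print(lab,ce[i].round(),st[i,4],np.nanmedian(q,0).round(4),np.nanmin(q,0).round(3),np.nanmax(q,0).round(3))
    comps(box&low&(z>.075)&(z<.16),'candles')
    comps(box&low&(z>.122)&(z<.136),'ctop')
    m=box&low&(z>.046)&(z<.053); q=W[m][:,:2]; r=cv2.minAreaRect(q.astype(np.float32)); print('beam',r)
    d=(u>265)&(u<320)&(v>255)&(v<325) if n=='scene' else (u>320)&(u<370)&(v>225)&(v<300)
    comps(d&low&(z>.049)&(z<.06),'slider')
    m=d&low&(z>.009)&(z<.018); print('track',cv2.minAreaRect(W[m][:,:2].astype(np.float32)))
    comps(d&(hsv[...,1]>150)&(hsv[...,0]<30)&(z>.006),'pointer',5)
    m=d&(hsv[...,1]>150)&(hsv[...,0]<30)&(z>.006)
    print(W[m][::3].round(3).tolist())
    t=(u>235)&(u<375)&(v>165)&(v<265) if n=='scene' else (u>230)&(u<420)&(v>285)&(v<465)
    m=t&(hsv[...,1]<60)&(z>-.005)&(z<.03); k,l,st,ce=cv2.connectedComponentsWithStats(m.astype(np.uint8)); i=1+st[1:,4].argmax()
    print('tray',cv2.minAreaRect(W[l==i][:,:2].astype(np.float32)), np.nanpercentile(z[l==i],[2,50,98]))
    comps((hsv[...,0]>120)&(hsv[...,0]<160)&(hsv[...,1]>100)&(z>.02),'purple',60)
c=dict(np.load('/tmp/scene.npz')); save(c,'crop1.png',(255,210,475,420),3)
E
python3 m.py
```

```text
scene
candles [387. 234.] 584 [0.4773 0.0569 0.12  ] [0.455 0.027 0.075] [0.489 0.065 0.159]
candles [404. 268.] 556 [0.4976 0.1488 0.1126] [0.476 0.093 0.075] [0.509 0.157 0.143]
candles [420. 297.] 632 [0.5156 0.2254 0.1119] [0.495 0.17  0.075] [0.527 0.235 0.144]
candles [428. 323.] 51 [0.5165 0.2572 0.0763] [0.51  0.249 0.075] [0.526 0.265 0.079]
candles [448. 347.] 777 [0.5425 0.3404 0.1128] [0.516 0.287 0.075] [0.553 0.351 0.144]
candles [457. 377.] 68 [0.5433 0.3738 0.0764] [0.534 0.364 0.075] [0.551 0.383 0.079]
ctop [387. 231.] 99 [0.4799 0.0578 0.1294] [0.461 0.03  0.122] [0.488 0.064 0.136]
ctop [405. 260.] 185 [0.4949 0.1443 0.1298] [0.476 0.122 0.123] [0.509 0.157 0.135]
ctop [422. 289.] 215 [0.5128 0.2208 0.1296] [0.495 0.199 0.122] [0.526 0.234 0.136]
ctop [451. 339.] 281 [0.5395 0.3377 0.1298] [0.521 0.316 0.122] [0.553 0.351 0.136]
beam ((0.5082395672798157, 0.21171477437019348), (0.3834443688392639, 0.0455765426158905), 77.23233795166016)
slider [290. 291.] 112 [0.692  0.0546 0.0539] [0.679 0.041 0.049] [0.705 0.064 0.058]
track ((0.6481000185012817, 0.0059777721762
[... 1783 characters left out ...]
0.018 0.016]
[[0.646, 0.017, 0.012], [0.65, 0.011, 0.016], [0.657, 0.012, 0.013], [0.641, 0.015, 0.013], [0.645, 0.01, 0.015], [0.652, 0.01, 0.013], [0.657, 0.007, 0.014], [0.639, 0.012, 0.013], [0.646, 0.011, 0.012], [0.651, 0.008, 0.012], [0.657, 0.006, 0.012], [0.639, 0.011, 0.011], [0.645, 0.009, 0.011], [0.65, 0.005, 0.012], [0.634, 0.009, 0.012], [0.639, 0.006, 0.013], [0.644, 0.002, 0.015], [0.653, 0.006, 0.008], [0.641, 0.005, 0.01], [0.649, 0.003, 0.009]]
tray ((0.5363883376121521, -0.20024031400680542), (0.19568602740764618, 0.3025602102279663), 8.64657974243164) [0.00249054 0.0060389  0.02522057]
purple [269. 175.] 535 [0.6192 0.3372 0.0593] [0.607 0.241 0.02 ] [0.64  0.363 0.088]
```

View pics/crop1.png

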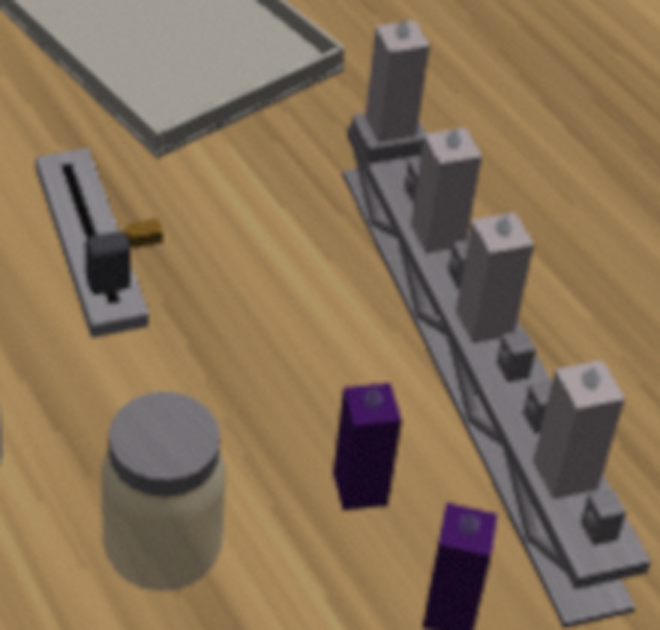

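```bash
cat > m2.py <<'E'
from h import *
for n in ['scene','side']:
    c=dict(np.load('/tmp/'+n+'.npz')); W=pts(c); im=c['image']; hsv=cv2.cvtColor(im,cv2.COLOR_RGB2HSV).astype(int)
    z=W[...,2]; v,u=np.mgrid[0:480,0:640]
    d=(u>262)&(u<322)&(v>255)&(v<325) if n=='scene' else (u>320)&(u<372)&(v>225)&(v<302)
    m=d&(hsv[...,1]<60)&(z>.008)&(z<.019)
    k,l,st,ce=cv2.connectedComponentsWithStats(m.astype(np.uint8)); i=1+st[1:,4].argmax()
    r=cv2.minAreaRect(W[l==i][:,:2].astype(np.float32)); print(n,'track',r,st[i])
    p=d&(hsv[...,1]>150)&(hsv[...,0]<30)&(z>.007)
    s=d&(hsv[...,1]<60)&(z>.05)
    for yaw in [0.20,0.23]:
        ax=np.array([np.cos(yaw),-np.sin(yaw)]); ay=np.array([np.sin(yaw),np.cos(yaw)])
        q=W[p][:,:2]; print(' ptr x',np.percentile(q@ax,[2,50,98]).round(4),'y',np.percentile(q@ay,[2,50,98]).round(4))
        tip=q[q@ax>np.percentile(q@ax,80)]; print(' tip y',np.percentile(tip@ay,[0,50,100]).round(4), end='')
        q=W[s][:,:2]; print(' slider',np.percentile(q@ax,[2,50,98]).round(4),np.percentile(q@ay,[2,50,98]).round(4))
    x,y=W[...,0],W[...,1]
    j=(z>.092)&(z<.108)&(x>.6)&(x<.85)&(y>.05)&(y<.35)&(hsv[...,1]<60); print('jar',cv2.minEnclosingCircle(W[j][:,:2].astype(np.float32)))
E
python3 m2.py
```

```text
scene track ((0.6799931526184082, -0.0006881356239318848), (0.17404694855213165, 0.04039154201745987), 78.54246520996094) [267 259  37  62 889]
 ptr x [0.6198 0.63   0.6408] y [0.1335 0.1427 0.1476]
 tip y [0.1334 0.1437 0.1477] slider [0.6553 0.6682 0.6797] [0.1784 0.1906 0.1987]
 ptr x [0.6153 0.6254 0.6364] y [0.1526 0.1615 0.1666]
 tip y [0.1525 0.1628 0.1667] slider [0.6494 0.662  0.6737] [0.1985 0.2106 0.2188]
jar ((0.7907695174217224, 0.17783446609973907), 0.10747947543859482)
side track ((0.6807282567024231, -0.0015498027205467224), (0.17207832634449005, 0.04121614620089531), 78.47852325439453) [ 329  238   39   60 1033]
 ptr x [0.6196 0.6305 0.6425] y [0.13   0.1367 0.1451]
 tip y [0.1306 0.1365 0.1426] slider [0.6545 0.6664 0.6792] [0.1762 0.1832 0.1944]
 ptr x [0.6152 0.6262 0.6381] y [0.1489 0.1557 0.1641]
 tip y [0.1496 0.1557 0.1617] slider [0.6486 0.6605 0.6733] [0.1961 0.203  0.2142]
jar ((0.7343286275863647, 0.17057780921459198), 0.1431281566619873)
```

>>> send_rows(series="0 0 0 5.1 4.2 0 -1; 0 0 0.1 0 0 0 -1; 0 0 0.1 0 0 0 -1; 0 0 0 0 0 0 -1; 0 0 0 0 0 0 -1", newtons=40)

```text
time_s: 0.72
tool_pos: [0.6894, 0.048, 0.2309]
eef_rot: [-0.0, 0.774, 0.633, -0.0]
force: [-0.5, -0.7, 0.6]
opening: 0.0854
grasp_force: 0.0
```

Run:
```python
from h import *
c=cam('wrist'); np.savez('/tmp/wrist',**c); save(c,'wrist1.png'); print(read_state()['tool_pos'],np.round(c['extrinsics'],3).tolist(),c['f'])
```

```text
[0.68951797 0.0480123  0.23108011] [[0.98, -0.198, -0.001, -0.666], [0.19, 0.941, -0.281, -0.139], [0.056, 0.275, 0.96, -0.43], [0.0, 0.0, 0.0, 1.0]] 389.60350331649164
```

View pics/wrist1.png

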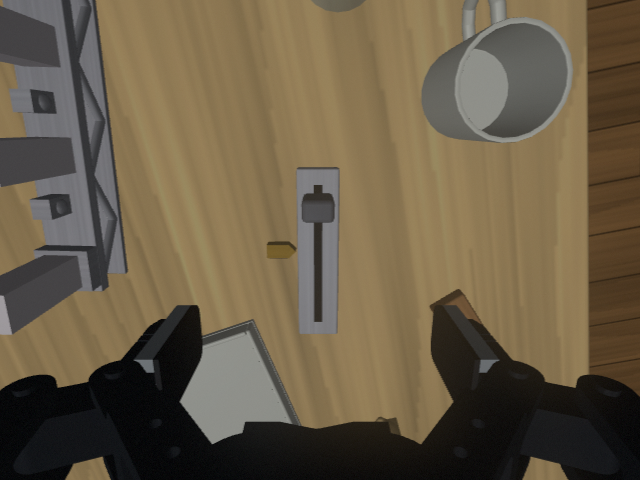

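The wrist view shows the slider top at (318,206), the pointer tip at (296,250) and the track from (318,168) to (318,333).

```bash
cat >> h.py <<'E'
def ray(c,u,v,h):
    E=np.array(c['extrinsics']); d=E[:3,:3].T@np.array([(u-c['cx'])/c['f'],-(v-c['cy'])/c['f'],-1]); o=-E[:3,:3].T@E[:3,3]
    return o+d*(h-o[2])/d[2]
E
python3 - <<'E'
from h import *
c=dict(np.load('/tmp/wrist.npz')); W=pts(c); im=c['image']; hsv=cv2.cvtColor(im,cv2.COLOR_RGB2HSV).astype(int)
yaw=.2005; ax=np.array([np.cos(yaw),-np.sin(yaw)]); ay=np.array([np.sin(yaw),np.cos(yaw)])
o=np.array([.6803,-.001])
for n,u,v,h in [('tip',296,250,.012),('end+',318,168,.014),('end-',318,333,.014)]:
    p=ray(c,u,v,h)[:2]; print(n,p.round(4),((p-o)@ax).round(4),((p-o)@ay).round(4))
v,u=np.mgrid[0:480,0:640]; z=W[...,2]
b=(u>260)&(u<345)&(v>160)&(v<340)
m=b&(z>.049)&(z<.06); q=W[m][:,:2]-o; print('slider',np.percentile(q@ax,[1,50,99]).round(4),np.percentile(q@ay,[1,50,99]).round(4))
m=b&(hsv[...,1]<70)&(z>.009)&(z<.018)&(u>296); r=cv2.minAreaRect(W[m][:,:2].astype(np.float32)); print(r)
m=b&(hsv[...,1]>150)&(u<299)&(z>.008)&(z<.02); vv=v[m];uu=u[m]; print(uu.min(),uu.max(),vv.min(),vv.max(), vv[uu>uu.max()-2]); q=W[m][:,:2]-o; print('ptr',np.percentile(q@ax,[1,50,99]).round(4),np.percentile(q@ay,[1,50,99]).round(4))
E
```

```text
tip [0.661  0.0078] -0.0206 0.0048
end+ [0.6975 0.0811] 0.0005 0.0839
end- [ 0.6645 -0.084 ] 0.001 -0.0845
slider [-0.013   0.0005  0.014 ] [0.0424 0.0527 0.0619]
((0.6807478070259094, -0.0018654093146324158), (0.16930530965328217, 0.03974675014615059), 78.75798797607422)
267 293 245 257 [249 250 250 251 251 252 252 253]
ptr [-0.0482 -0.0372 -0.0245] [-0.0026  0.0037  0.0098]
```

>>> send_rows(series="0 0 0 0.25 0.1 6 -1; 0 0 0 0 0 6 -1; 0 0 0 0 0 6 -1; 0 0 0 0 0 2.5 -1; 0 0 0 0 0 0 -1; 0 0 0 0 0 0 1; 0 0 0 0 0 0 1; 0 0 0 0 0 0 1")

```text
time_s: 1.78
tool_pos: [0.6926, 0.0507, 0.0283]
eef_rot: [0.001, 0.774, 0.633, 0.001]
force: [-0.1, -0.1, -0.0]
opening: 0.0324
grasp_force: 0.0
```

>>> send_rows(series="0 0 0 0 0 0 1; 0 0 0 0 0 0 1; 0 0 0 -2 0 0 1; 0 0 0 -2 0 0 1; 0 0 0 0 0 0 1")

```text
time_s: 2.4
tool_pos: [0.6827, 0.0068, 0.0282]
eef_rot: [0.001, 0.775, 0.632, -0.001]
force: [-4.2, -0.8, 9.3]
opening: 0.0269
grasp_force: 42.3
```

>>> send_rows(series="0 0 0 -2 0 0 1; 0 0 0 -2 0 0 1; 0 0 0 -2 0 0 1; 0 0 0 -0.6 0 0 1; 0 0 0 0 0 0 1; 0 0 0 0 0 0 1")

```text
time_s: 3.15
tool_pos: [0.67, -0.0567, 0.0281]
eef_rot: [0.001, 0.775, 0.632, -0.001]
force: [-3.2, -0.7, 6.8]
opening: 0.0275
grasp_force: 25.4
```

>>> send_rows(series="0 0 0 -0.3 0 0 1; 0 0 0 -0.2 0 0 1; 0 0 0 0 0 0 1; 0 0 0 0 0 0 1")

```text
time_s: 3.65
tool_pos: [0.6695, -0.0591, 0.0282]
eef_rot: [0.0, 0.774, 0.633, 0.001]
force: [-2.2, 2.2, 6.4]
opening: 0.0273
grasp_force: 42.3
```

>>> send_rows(series="0 0 0 -0.2 0 0 1; 0 0 0 -0.2 0 0 1; 0 0 0 0 0 0 1; 0 0 0 0 0 0 1")

```text
time_s: 4.15
tool_pos: [0.6693, -0.06, 0.0282]
eef_rot: [-0.001, 0.774, 0.633, 0.002]
force: [-0.9, 5.1, 6.9]
opening: 0.0274
grasp_force: 42.3
```

>>> send_rows(series="0 0 0 0 0 0 -1; 0 0 0 0 0 0 -1; 0 0 0 0 0 0 -1; 0 0 0 0 0 -6 -1; 0 0 0 0 0 -6 -1; 0 0 0 0 0 -6 -1; 0 0 0 0 0 -2 -1; 0 0 0 0 0 0 -1")

```text
time_s: 5.15
tool_pos: [0.6694, -0.0628, 0.2281]
eef_rot: [0.001, 0.774, 0.633, 0.001]
force: [-0.4, 0.2, -0.6]
opening: 0.0854
grasp_force: 0.0
```

Run:
```python
from h import *
from scipy.spatial.transform import Rotation as R
s=read_state(); w,x,y,z=s['eef_rot']; M=R.from_quat([x,y,z,w]).as_matrix(); print(s['tool_pos'].round(4),M.round(3).tolist())
for t in [(.5365,.3335),(.510,.2165),(.4925,.1395)]: print(((np.array([*t,s['tool_pos'][2]])-s['tool_pos'])@M*100).round(2))
c=cam('scene'); W=pts(c); v,u=np.mgrid[0:480,0:640]; m=(u>250)&(u<322)&(v>240)&(v<330)&(W[...,2]>.049)&(W[...,2]<.058)
q=W[m][:,:2]-np.array([.6803,-.001]); q=q@np.array([.199,.98]); print('slider',m.sum(),np.percentile(q,[2,50,98]).round(4))
```

```text
[ 0.6694 -0.0628  0.2281] [[0.199, 0.98, 0.004], [0.98, -0.199, -0.0], [0.0, 0.004, -1.0]]
[ 36.19 -20.92  -0.07]
[ 24.2  -21.18  -0.07]
[ 16.3  -21.36  -0.07]
slider 96 [-0.068  -0.0559 -0.0475]
```

>>> send_rows(series="0 0 0 5.17 -2.99 0 -1; 0 0 0 5.17 -2.99 0 -1; 0 0 0 5.17 -2.99 0 -1; 0 0 0 5.17 -2.99 0 -1; 0 0 0 5.17 -2.99 0 -1; 0 0 0 5.17 -2.99 0 -1; 0 0 0 5.17 -2.99 0 -1; 0 0 0.023 0 0 0 -1")

```text
time_s: 6.2
tool_pos: [0.5283, 0.3417, 0.2222]
eef_rot: [-0.003, 0.777, 0.629, -0.003]
force: [0.7, -0.4, 0.0]
opening: 0.0854
grasp_force: 0.0
```

>>> send_rows(series="0 0 0 0 0 0 -1; 0 0 0 0 0 0 -1")

```text
time_s: 6.45
tool_pos: [0.5358, 0.331, 0.2245]
eef_rot: [0.001, 0.782, 0.623, -0.002]
force: [0.7, -0.1, -0.6]
opening: 0.0853
grasp_force: 0.0
```

```bash
cat > g.py <<'E'
from h import *
import sys
from scipy.spatial.transform import Rotation as R
def frame():
    s=read_state(); w,x,y,z=s['eef_rot']; return s,R.from_quat([x,y,z,w]).as_matrix()
def rel(t):
    s,M=frame(); return ((np.array(t)-s['tool_pos'])@M*100).round(2)
E
python3 - <<'E'
from g import *
s,M=frame(); print(s['tool_pos'].round(4),M.round(3).tolist(),rel((.5365,.3335,.088)))
c=cam('wrist'); save(c,'wrist2.png'); W=pts(c); hsv=cv2.cvtColor(c['image'],cv2.COLOR_RGB2HSV)
z=W[...,2]; m=((z>.122)&(z<.136)&(hsv[...,1]<80)&(hsv[...,2]>90)).astype(np.uint8); k,l,st,ce=cv2.connectedComponentsWithStats(m)
for i in range(1,k):
    if st[i,4]>100: q=W[l==i]; print(ce[i].round(),st[i,4],cv2.minAreaRect(q[:,:2].astype(np.float32)))
E
```

```text
[0.5358 0.331  0.2245] [[0.225, 0.974, -0.002], [0.974, -0.225, -0.003], [-0.003, -0.001, -1.0]] [ 0.31  0.03 13.65]
[316. 238.] 1735 ((0.5357826948165894, 0.33240681886672974), (0.028487451374530792, 0.02807263657450676), 77.40348815917969)
[317. 398.] 1163 ((0.5092581510543823, 0.21517188847064972), (0.029522569850087166, 0.027983946725726128), 77.2248306274414)
```

View pics/wrist2.png

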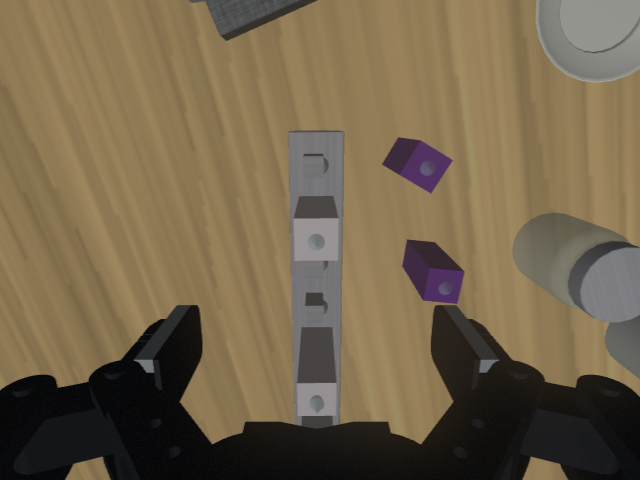

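The wrist view shows the white candle 7 at (316,240) and candle 4 at (317,400) on the beam. The purple decoys at (427,165) and (445,285) are clear of the fingers.

>>> send_rows(series="0 0 0 0.15 0 3 -0.4; 0 0 0 0 0 4 -0.4; 0 0 0 0 0 4 -0.4; 0 0 0 0 0 2.6 -0.4; 0 0 0 0 0 0 -0.4; 0 0 0 0 0 0 1; 0 0 0 0 0 0 1; 0 0 0 0 0 0 1", newtons=60)

```text
time_s: 7.5
tool_pos: [0.5371, 0.3363, 0.0925]
eef_rot: [0.0, 0.781, 0.624, 0.002]
force: [0.2, 0.1, 3.1]
opening: 0.0273
grasp_force: 59.4
```

>>> send_rows(series="0 0 0 0 0 0 1; 0 0 0 0 0 -0.6 1; 0 0 0 0 0 -0.6 1; 0 0 0 0 0 -0.6 1; 0 0 0 0 0 -0.6 1; 0 0 0 0 0 -0.8 1; 0 0 0 0 0 -1 1; 0 0 0 0 0 -1 1")

```text
time_s: 8.5
tool_pos: [0.5353, 0.3359, 0.1433]
eef_rot: [-0.0, 0.781, 0.624, 0.0]
force: [0.5, -1.8, -0.7]
opening: 0.0274
grasp_force: 61.8
```

>>> send_rows(series="0 0 0 0 0 -5 1; 0 0 0 0 0 -6 1; 0 0 0 0 0 -2 1; 0 0 0 0 0 0 1")

```text
time_s: 9.0
tool_pos: [0.5363, 0.3363, 0.2748]
eef_rot: [0.0, 0.781, 0.624, 0.002]
force: [0.1, -0.2, -1.3]
opening: 0.0274
grasp_force: 61.9
```

```bash
cat >> g.py <<'E'
def tray():
    out=[]
    for n in ['scene','side']:
        c=cam(n); W=pts(c); hsv=cv2.cvtColor(c['image'],cv2.COLOR_RGB2HSV); x,y,z=W[...,0],W[...,1],W[...,2]
        m=(hsv[...,1]<60)&(z>-.002)&(z<.03)&(x>.36)&(x<.72)&(y<0.02)&(y>-.45)
        if n=='scene': m&=~((x>.655)&(y>-.12))
        m=cv2.morphologyEx(m.astype(np.uint8),cv2.MORPH_OPEN,np.ones((3,3)))
        k,l,st,ce=cv2.connectedComponentsWithStats(m); i=1+st[1:,4].argmax()
        print('tray',n,cv2.minAreaRect(W[l==i][:,:2].astype(np.float32)))
    return c
E
python3 - <<'E'
from g import *
tray(); s,M=frame(); print(s['opening'],s['tool_pos'].round(4),rel((.542,-.28,.26)),rel((.531,-.21,.26)))
c=cam('wrist'); W=pts(c)
E
```

```text
tray scene ((0.5307730436325073, -0.20961450040340424), (0.18379662930965424, 0.2855476438999176), 8.298625946044922)
tray side ((0.536091685295105, -0.2013411819934845), (0.19506651163101196, 0.30158641934394836), 8.412212371826172)
0.027549052558033364 [0.5344 0.3348 0.2703] [-59.79  14.33   1.15] [-53.21  11.71   1.14]
```

>>> send_rows(series="0 0 0 -5 1.2 0 1; 0 0 0 -5 1.2 0 1; 0 0 0 -5 1.2 0 1; 0 0 0 -5 1.2 0 1; 0 0 0 -5 1.2 0 1; 0 0 0 -5 1.2 0 1; 0 0 0 -5 1.2 0 1; 0 0 0 -5 1.2 0 1")

```text
time_s: 10.15
tool_pos: [0.5388, -0.0773, 0.2695]
eef_rot: [-0.002, 0.781, 0.624, -0.002]
force: [1.1, 0.4, -0.2]
opening: 0.0271
grasp_force: 61.9
```

>>> send_rows(series="0 0 0 -5 1.2 0 1; 0 0 0 -5 1.2 0 1; 0 0 0 -5 1.2 0 1; 0 0 0 -4.8 1.1 0 1; 0 0 0 0 0 0 1; 0 0 0 0 0 0 1")

```text
time_s: 10.9
tool_pos: [0.5417, -0.2783, 0.2698]
eef_rot: [-0.002, 0.782, 0.624, -0.001]
force: [0.3, 0.7, -0.9]
opening: 0.0272
grasp_force: 61.9
```

Run:
```python
from g import *
s,M=frame(); print(s['opening'],s['tool_pos'].round(4),M.round(3).tolist(),rel((.542,-.28,.049)))
c=cam('side');save(c,'side2.png')
```

```text
0.027156227832889786 [ 0.5417 -0.2783  0.2698] [[0.222, 0.975, -0.004], [0.975, -0.222, 0.002], [0.001, -0.004, -1.0]] [-0.18  0.17 22.08]
```

View pics/side2.png

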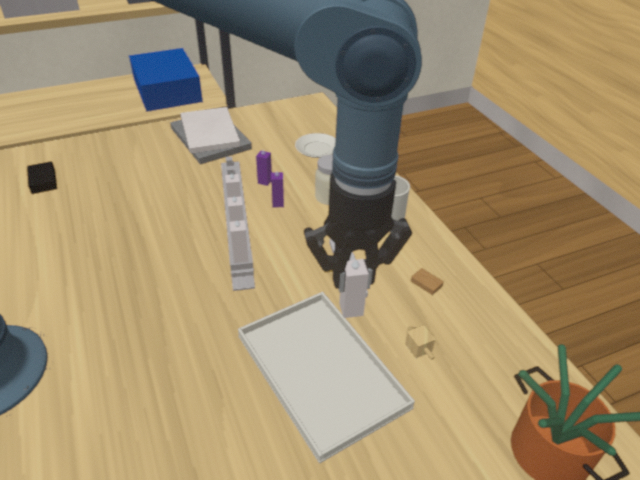

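The side view shows the candle held upright at (354,290) above the tray, with the helper and candles 2 and 4 still on the beam.

>>> send_rows(series="0 0 0 -0.1 0.1 6 1; 0 0 0 0 0 6 1; 0 0 0 0 0 5 1; 0 0 0 0 0 3 1; 0 0 0 0 0 1.2 1; 0 0 0 0 0 0.6 1; 0 0 0 0 0 0 1; 0 0 0 0 0 0 1")

```text
time_s: 11.95
tool_pos: [0.5447, -0.2811, 0.0559]
eef_rot: [0.001, 0.781, 0.624, 0.001]
force: [-0.4, -0.2, 0.1]
opening: 0.0275
grasp_force: 61.9
```

>>> send_rows(series="0 0 0 0 0 0.4 1; 0 0 0 0 0 0.3 1; 0 0 0 0 0 0 1; 0 0 0 0 0 0 1")

```text
time_s: 12.45
tool_pos: [0.5438, -0.2807, 0.0475]
eef_rot: [0.0, 0.781, 0.624, 0.0]
force: [0.0, 0.1, -0.0]
opening: 0.0274
grasp_force: 62.1
```

>>> send_rows(series="0 0 0 0 0 0.15 1; 0 0 0 0 0 0 1; 0 0 0 0 0 0 -0.2; 0 0 0 0 0 0 -0.4; 0 0 0 0 0 0 -0.4; 0 0 0 0 0 -4 -0.4; 0 0 0 0 0 -6 -0.4; 0 0 0 0 0 -6 -0.4")

```text
time_s: 13.45
tool_pos: [0.5429, -0.2802, 0.2066]
eef_rot: [-0.001, 0.781, 0.624, -0.0]
force: [1.1, 0.5, -0.2]
opening: 0.0597
grasp_force: 0.0
```

Run:
```python
from g import *
s,M=frame(); print(s['opening'],s['tool_pos'].round(4),rel((.5095,.2157,.22)))
c=tray(); W=pts(c); save(c,'side3.png',(200,260,440,470),2)
```

```text
0.05974182814179938 [ 0.5429 -0.2802  0.2066] [ 47.62 -14.22  -1.31]
tray scene ((0.5309097766876221, -0.20946745574474335), (0.1821177452802658, 0.2862006723880768), 8.512343406677246)
tray side ((0.5360288619995117, -0.20084060728549957), (0.19467979669570923, 0.301830917596817), 8.617576599121094)
```

View pics/side3.png

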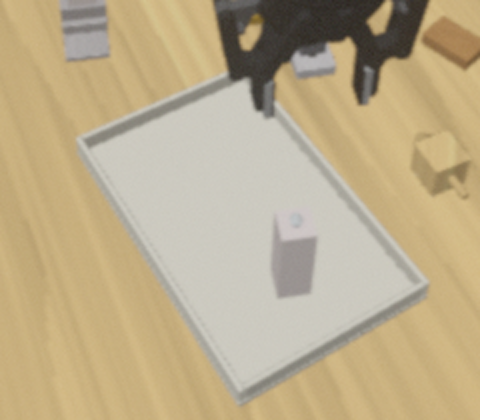

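The crop shows candle 7 standing in the tray near its far end, at crop pixel (294,255).

>>> send_rows(series="0 0 0 0 0 -2 -0.4; 0 0 0 5.4 -1.6 0 -0.4; 0 0 0 5.4 -1.6 0 -0.4; 0 0 0 5.4 -1.6 0 -0.4; 0 0 0 5.4 -1.6 0 -0.4; 0 0 0 5.4 -1.6 0 -0.4; 0 0 0 5.4 -1.6 0 -0.4; 0 0 0 5.4 -1.6 0 -0.4")

```text
time_s: 14.55
tool_pos: [0.5172, 0.1145, 0.2252]
eef_rot: [-0.0, 0.781, 0.624, -0.0]
force: [0.5, -0.2, -0.3]
opening: 0.0602
grasp_force: 0.0
```

>>> send_rows(series="0 0 0 5.4 -1.6 0 -0.4; 0 0 0 4.4 -1.4 0 -0.4; 0 0 0 0 0 0 -0.4; 0 0 0 0 0 0 -0.4")

```text
time_s: 15.05
tool_pos: [0.51, 0.2143, 0.225]
eef_rot: [0.0, 0.781, 0.624, -0.001]
force: [0.4, 0.2, 0.5]
opening: 0.0599
grasp_force: 0.0
```

```bash
cat >> g.py <<'E'
def ctops():
    c=cam('wrist'); W=pts(c); hsv=cv2.cvtColor(c['image'],cv2.COLOR_RGB2HSV)
    z=W[...,2]; m=((z>.122)&(z<.15)&(hsv[...,1]<80)&(hsv[...,2]>90)).astype(np.uint8); k,l,st,ce=cv2.connectedComponentsWithStats(m)
    for i in range(1,k):
        if st[i,4]>100: print(ce[i].round(),st[i,4],cv2.minAreaRect(W[l==i][:,:2].astype(np.float32)))
E
python3 - <<'E'
from g import *
s,M=frame(); print(s['tool_pos'].round(4),M.round(3).tolist(),rel((.5095,.2157,.088))); ctops()
E
```

```text
[0.51   0.2143 0.225 ] [[0.221, 0.975, -0.001], [0.975, -0.221, -0.001], [-0.002, -0.001, -1.0]] [ 0.15 -0.07 13.7 ]
[315. 240.] 1886 ((0.509249746799469, 0.2152799814939499), (0.028507091104984283, 0.028069190680980682), 77.10366821289062)
[315. 350.] 1463 ((0.4915842115879059, 0.13736997544765472), (0.02915186434984207, 0.028038013726472855), 77.38213348388672)
```

>>> send_rows(series="0 0 0 0 -0.05 3 -0.4; 0 0 0 0 0 4 -0.4; 0 0 0 0 0 4 -0.4; 0 0 0 0 0 2.7 -0.4; 0 0 0 0 0 0 -0.4; 0 0 0 0 0 0 1; 0 0 0 0 0 0 1; 0 0 0 0 0 0 1")

```text
time_s: 16.1
tool_pos: [0.5103, 0.2159, 0.0907]
eef_rot: [0.0, 0.781, 0.624, 0.001]
force: [-1.8, 0.1, 5.4]
opening: 0.0276
grasp_force: 59.5
```

>>> send_rows(series="0 0 0 0 0 0 1; 0 0 0 0 0 -0.6 1; 0 0 0 0 0 -0.6 1; 0 0 0 0 0 -0.6 1; 0 0 0 0 0 -0.6 1; 0 0 0 0 0 -0.8 1; 0 0 0 0 0 -1 1; 0 0 0 0 0 -1 1")

```text
time_s: 17.1
tool_pos: [0.5098, 0.2154, 0.1418]
eef_rot: [-0.0, 0.781, 0.624, 0.0]
force: [-0.1, 0.3, -0.0]
opening: 0.027
grasp_force: 61.8
```

>>> send_rows(series="0 0 0 0 0 -5 1; 0 0 0 0 0 -6 1; 0 0 0 0 0 -2 1; 0 0 0 0 0 0 1; 0 0 0 0 0 0 1")

```text
time_s: 17.73
tool_pos: [0.5087, 0.2148, 0.2694]
eef_rot: [-0.0, 0.781, 0.624, -0.001]
force: [-0.4, -0.7, -0.6]
opening: 0.0274
grasp_force: 61.9
```

Run:
```python
from g import *
tray(); s,M=frame(); print(s['tool_pos'].round(4),rel((.531,-.21,.26)))
```

```text
tray scene ((0.53086256980896, -0.21001693606376648), (0.18211016058921814, 0.28607380390167236), 8.332311630249023)
tray side ((0.5362443923950195, -0.201063871383667), (0.19454416632652283, 0.3008310794830322), 8.5326509475708)
[0.5084 0.2146 0.2686] [-40.91  11.59   0.93]
```

>>> send_rows(series="0 0 0 -5.1 1.45 0 1; 0 0 0 -5.1 1.45 0 1; 0 0 0 -5.1 1.45 0 1; 0 0 0 -5.1 1.45 0 1; 0 0 0 -5.1 1.45 0 1; 0 0 0 -5.1 1.45 0 1; 0 0 0 -5.1 1.45 0 1; 0 0 0 -5.1 1.45 0 1")

```text
time_s: 18.82
tool_pos: [0.5317, -0.2095, 0.269]
eef_rot: [-0.001, 0.781, 0.624, -0.001]
force: [0.2, 0.2, -0.7]
opening: 0.0273
grasp_force: 61.9
```

>>> send_rows(series="0 0 0 0 0 0 1; 0 0 0 0 0 0 1; 0 0 0 0 0 0 1")

```text
time_s: 19.2
tool_pos: [0.5327, -0.2059, 0.2699]
eef_rot: [-0.001, 0.78, 0.625, -0.0]
force: [0.2, 0.2, -0.9]
opening: 0.0277
grasp_force: 61.9
```

Run:
```python
from g import *
tray(); s,M=frame(); print(s['opening'],s['tool_pos'].round(4),rel((.531,-.21,.0465)))
```

```text
tray scene ((0.5316308736801147, -0.208708718419075), (0.1819576770067215, 0.28497135639190674), 8.41171932220459)
tray side ((0.5362739562988281, -0.2013157606124878), (0.19474568963050842, 0.30080804228782654), 8.431259155273438)
0.02739367109497686 [ 0.5329 -0.2063  0.2704] [-0.42 -0.09 22.39]
```

>>> send_rows(series="0 0 0 0 0 6 1; 0 0 0 0 0 6 1; 0 0 0 0 0 5 1; 0 0 0 0 0 3 1; 0 0 0 0 0 1.2 1; 0 0 0 0 0 0.7 1; 0 0 0 0 0 0 1; 0 0 0 0 0 0 1")

```text
time_s: 20.3
tool_pos: [0.5339, -0.2087, 0.0533]
eef_rot: [0.001, 0.781, 0.624, 0.001]
force: [-0.4, -0.3, -0.0]
opening: 0.0273
grasp_force: 61.9
```

Target is about 0.0457.

>>> send_rows(series="0 0 0 0 0 0.4 1; 0 0 0 0 0 0.3 1; 0 0 0 0 0 0 1; 0 0 0 0 0 0 1")

```text
time_s: 20.8
tool_pos: [0.5331, -0.2085, 0.0457]
eef_rot: [0.0, 0.781, 0.624, 0.0]
force: [-1.4, 0.2, 5.3]
opening: 0.0275
grasp_force: 62.6
```

>>> send_rows(series="0 0 0 0 0 0.1 1; 0 0 0 0 0 0 1; 0 0 0 0 0 0 -0.2; 0 0 0 0 0 0 -0.4; 0 0 0 0 0 0 -0.4; 0 0 0 0 0 -4 -0.4; 0 0 0 0 0 -6 -0.4; 0 0 0 0 0 -6 -0.4")

```text
time_s: 21.8
tool_pos: [0.5321, -0.2081, 0.2047]
eef_rot: [-0.001, 0.781, 0.624, -0.0]
force: [0.3, 0.8, -0.4]
opening: 0.0594
grasp_force: 0.0
```

Run:
```python
from g import *
s,M=frame(); print(s['opening'],s['tool_pos'].round(4),rel((.4917,.1375,.22)))
tray()
```

```text
0.05944563742252873 [ 0.5321 -0.2081  0.2047] [ 32.81 -11.58  -1.52]
tray scene ((0.531454861164093, -0.21070465445518494), (0.18319453299045563, 0.2864527702331543), 8.810579299926758)
tray side ((0.5360725522041321, -0.20043668150901794), (0.1948353499174118, 0.3021900951862335), 8.535144805908203)
```

>>> send_rows(series="0 0 0 0 0 -2 -0.4; 0 0 0 5.45 -1.92 0 -0.4; 0 0 0 5.45 -1.92 0 -0.4; 0 0 0 5.45 -1.92 0 -0.4; 0 0 0 5.45 -1.92 0 -0.4; 0 0 0 5.45 -1.92 0 -0.4; 0 0 0 5.45 -1.92 0 -0.4; 0 0 0 0 0 0 -0.4")

```text
time_s: 22.9
tool_pos: [0.4908, 0.1429, 0.2232]
eef_rot: [-0.001, 0.778, 0.629, 0.0]
force: [0.6, -0.2, -0.2]
opening: 0.0598
grasp_force: 0.0
```

>>> send_rows(series="0 0 0 0 0 0 -0.4; 0 0 0 0 0 0 -0.4")

```text
time_s: 23.15
tool_pos: [0.4928, 0.1339, 0.2234]
eef_rot: [0.0, 0.782, 0.623, -0.0]
force: [0.6, -0.3, -0.6]
opening: 0.0598
grasp_force: 0.0
```

Run:
```python
from g import *
s,M=frame(); print(s['tool_pos'].round(4),M.round(3).tolist(),rel((.4917,.1375,.09))); ctops()
```

```text
[0.4928 0.1339 0.2234] [[0.225, 0.974, -0.001], [0.974, -0.225, -0.001], [-0.001, -0.0, -1.0]] [ 0.34 -0.19 13.34]
[313. 237.] 1910 ((0.49157053232192993, 0.13757683336734772), (0.028176506981253624, 0.027883024886250496), 77.3924789428711)
[314. 381.] 1352 ((0.47078531980514526, 0.044879380613565445), (0.028581054881215096, 0.028016764670610428), 76.07295989990234)
```

>>> send_rows(series="0 0 0 0.2 -0.15 3 -0.4; 0 0 0 0 0 4 -0.4; 0 0 0 0 0 4 -0.4; 0 0 0 0 0 2.5 -0.4; 0 0 0 0 0 0 -0.4; 0 0 0 0 0 0 1; 0 0 0 0 0 0 1; 0 0 0 0 0 0 1")

```text
time_s: 24.2
tool_pos: [0.4927, 0.1386, 0.0905]
eef_rot: [0.0, 0.781, 0.624, 0.001]
force: [-0.4, -0.1, 4.5]
opening: 0.0277
grasp_force: 59.3
```

>>> send_rows(series="0 0 0 0 0 0 1; 0 0 0 0 0 -0.6 1; 0 0 0 0 0 -0.6 1; 0 0 0 0 0 -0.6 1; 0 0 0 0 0 -0.6 1; 0 0 0 0 0 -0.8 1; 0 0 0 0 0 -1 1; 0 0 0 0 0 -1 1")

```text
time_s: 25.2
tool_pos: [0.4916, 0.1385, 0.1417]
eef_rot: [-0.0, 0.781, 0.624, 0.0]
force: [0.3, 0.4, -0.9]
opening: 0.0275
grasp_force: 61.6
```

>>> send_rows(series="0 0 0 0 0 -5 1; 0 0 0 0 0 -6 1; 0 0 0 0 0 -2 1; 0 0 0 0 0 0 1; 0 0 0 0 0 0 1")

```text
time_s: 25.82
tool_pos: [0.4905, 0.138, 0.2694]
eef_rot: [-0.0, 0.781, 0.624, -0.001]
force: [-0.1, -0.4, -1.0]
opening: 0.0271
grasp_force: 61.6
```

Run:
```python
from g import *
tray(); s,M=frame(); print(s['tool_pos'].round(4),rel((.520,-.14,.26)))
```

```text
tray scene ((0.5303724408149719, -0.2103351503610611), (0.1836024969816208, 0.28676098585128784), 8.164671897888184)
tray side ((0.5359095931053162, -0.20101886987686157), (0.19485187530517578, 0.3014366328716278), 8.505040168762207)
[0.4902 0.1379 0.2687] [-26.44   9.05   0.9 ]
```

>>> send_rows(series="0 0 0 -5.3 1.8 0 1; 0 0 0 -5.3 1.8 0 1; 0 0 0 -5.3 1.8 0 1; 0 0 0 -5.3 1.8 0 1; 0 0 0 -5.3 1.8 0 1; 0 0 0 0 0 0 1; 0 0 0 0 0 0 1; 0 0 0 0 0 0 1")

```text
time_s: 26.92
tool_pos: [0.5206, -0.1377, 0.2699]
eef_rot: [-0.001, 0.78, 0.625, -0.0]
force: [-0.1, -0.2, -0.5]
opening: 0.0273
grasp_force: 61.6
```

Run:
```python
from g import *
tray(); s,M=frame(); print(s['opening'],s['tool_pos'].round(4),rel((.520,-.14,.0455)))
```

```text
tray scene ((0.5315098762512207, -0.2101225107908249), (0.18331338465213776, 0.286397784948349), 8.618083000183105)
tray side ((0.5363455414772034, -0.2010086476802826), (0.19495530426502228, 0.30138731002807617), 8.590205192565918)
0.027054123494816774 [ 0.5208 -0.138   0.2704] [-2.200e-01 -2.000e-02  2.249e+01]
```

>>> send_rows(series="0 0 0 0 0 6 1; 0 0 0 0 0 6 1; 0 0 0 0 0 5 1; 0 0 0 0 0 3 1; 0 0 0 0 0 1.2 1; 0 0 0 0 0 0.8 1; 0 0 0 0 0 0 1; 0 0 0 0 0 0 1")

```text
time_s: 28.02
tool_pos: [0.5221, -0.1402, 0.0521]
eef_rot: [0.001, 0.781, 0.624, 0.001]
force: [0.0, 0.3, -1.1]
opening: 0.0278
grasp_force: 61.6
```

>>> send_rows(series="0 0 0 0 0 0.4 1; 0 0 0 0 0 0.2 1; 0 0 0 0 0 0 1; 0 0 0 0 0 0 1")

```text
time_s: 28.52
tool_pos: [0.5211, -0.1401, 0.0455]
eef_rot: [0.0, 0.781, 0.624, 0.0]
force: [-1.3, 0.2, 5.6]
opening: 0.0272
grasp_force: 62.3
```

>>> send_rows(series="0 0 0 0 0 0 -0.2; 0 0 0 0 0 0 -0.4; 0 0 0 0 0 0 -0.4; 0 0 0 0 0 -4 -0.4; 0 0 0 0 0 -6 -0.4; 0 0 0 0 0 -6 -0.4; 0 0 0 0 0 -2 -0.4; 0 0 0 0 0 0 -0.4")

```text
time_s: 29.52
tool_pos: [0.5223, -0.1403, 0.2269]
eef_rot: [0.002, 0.781, 0.624, 0.002]
force: [-0.4, -0.3, -0.2]
opening: 0.06
grasp_force: 0.0
```

Run:
```python
from g import *
c=tray(); save(c,'side4.png'); s,M=frame(); o=np.array([.6803,-.001]); p=o-.060*np.array([.199,.98]); print(s['tool_pos'].round(4),rel((*p,.22)))
```

```text
tray scene ((0.531288743019104, -0.21056480705738068), (0.184164360165596, 0.2858002781867981), 8.404908180236816)
tray side ((0.5358620882034302, -0.2006959170103073), (0.19449618458747864, 0.3026182949542999), 8.395281791687012)
[ 0.5198 -0.1397  0.2235] [11.07 12.72  0.32]
```

View pics/side4.png

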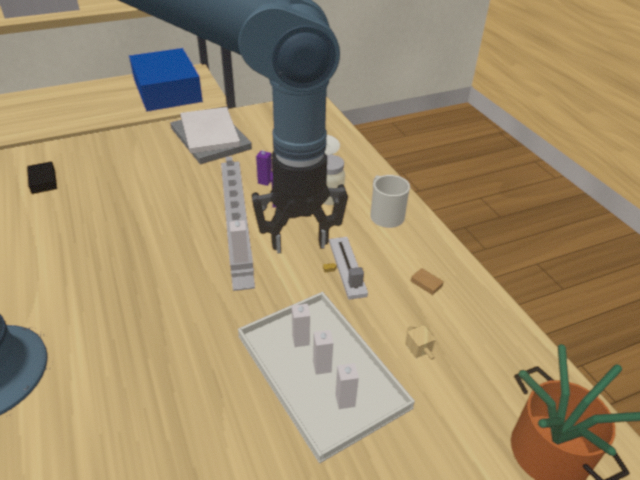

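The side view shows all three candles standing in the tray at (301,325), (322,352) and (346,386). Only the helper is left on the beam, at (240,240), and the dimmer is off at (356,275).

>>> send_rows(series="0 0 0 3.7 4.2 0 -0.4; 0 0 0 3.7 4.2 0 -0.4; 0 0 0 3.7 4.2 0 -0.4; 0 0 -0.023 0 0 0 -0.4; 0 0 0 0 0 0 -0.4; 0 0 0 0 0 0 -0.4; 0 0 0 0 0 0 -0.4", newtons=40)

```text
time_s: 30.5
tool_pos: [0.6672, -0.0611, 0.2249]
eef_rot: [-0.0, 0.775, 0.632, -0.0]
force: [-0.4, -0.2, 1.0]
opening: 0.06
grasp_force: 0.0
```

```bash
cat >> g.py <<'E'
def dim():
    c=cam('wrist'); W=pts(c); z=W[...,2]; hsv=cv2.cvtColor(c['image'],cv2.COLOR_RGB2HSV)
    o=np.array([.6803,-.001]); yaw=.2005; ax=np.array([np.cos(yaw),-np.sin(yaw)]); ay=np.array([np.sin(yaw),np.cos(yaw)])
    X=(W[...,:2]-o)@ax; Y=(W[...,:2]-o)@ay
    b=(abs(X)<.03)&(abs(Y)<.1)
    m=b&(z>.049)&(z<.06); print('slider',m.sum(),np.percentile(X[m],[2,50,98]).round(4),np.percentile(Y[m],[2,50,98]).round(4))
    m=(X<-.018)&(X>-.06)&(abs(Y)<.03)&(z>.0085)&(z<.02)&(hsv[...,1]>120); print('ptr',m.sum(),np.percentile(X[m],[2,50,98]).round(4),np.percentile(Y[m],[2,50,98]).round(4))
    t=m&(X>np.percentile(X[m],98)-.004); print('tip',t.sum(),np.percentile(Y[t],[0,50,100]).round(4))
    return c
E
python3 - <<'E'
from g import *
c=dim(); s,M=frame(); o=np.array([.6803,-.001]); p=o-.060*np.array([.199,.98]); print(s['tool_pos'].round(4),M.round(3).tolist(),rel((*p,.029)))
E
```

```text
slider 776 [-0.0123  0.0013  0.0142] [-0.0697 -0.06   -0.0511]
ptr 452 [-0.0485 -0.0371 -0.0239] [-0.0026  0.0034  0.0101]
tip 60 [-0.0026  0.0034  0.0093]
[ 0.6675 -0.0608  0.2251] [[0.201, 0.98, 0.0], [0.98, -0.201, -0.0], [-0.0, 0.0, -1.0]] [ 0.12  0.06 19.61]
```

>>> send_rows(series="0 0 0 0.05 0.05 6 -0.4; 0 0 0 0 0 6 -0.4; 0 0 0 0 0 5 -0.4; 0 0 0 0 0 2.5 -0.4; 0 0 0 0 0 0 -0.4; 0 0 0 0 0 0 1; 0 0 0 0 0 0 1; 0 0 0 0 0 0 1")

```text
time_s: 31.55
tool_pos: [0.6695, -0.0593, 0.0325]
eef_rot: [0.0, 0.774, 0.633, 0.001]
force: [-3.4, 1.2, 6.0]
opening: 0.0269
grasp_force: 41.9
```

>>> send_rows(series="0 0 0 0 0 0 1; 0 0 0 1.5 0 0 1; 0 0 0 1.5 0 0 1; 0 0 0 1.5 0 0 1; 0 0 0 1 0 0 1; 0 0 0 0.5 0 0 1; 0 0 0 0 0 0 1; 0 0 0 0 0 0 1")

```text
time_s: 32.55
tool_pos: [0.6814, 0.0001, 0.0325]
eef_rot: [0.0, 0.774, 0.633, 0.001]
force: [-3.2, 0.2, 6.1]
opening: 0.027
grasp_force: 42.0
```

Run:
```python
from g import *
c=dim(); s,M=frame(); print(s['tool_pos'].round(4),rel((.681,.0027,.029)))
```

```text
slider 5343 [-0.024   0.0006  0.0256] [-0.0085  0.0046  0.0116]
ptr 1693 [-0.0486 -0.0366 -0.0234] [-0.0028  0.0045  0.0107]
tip 210 [-0.0017  0.0046  0.0101]
[6.813e-01 1.000e-04 3.250e-02] [ 0.25 -0.09  0.36]
```

>>> send_rows(series="0 0 0 0.2 0 0 1; 0 0 0 0.12 0 0 1; 0 0 0 0 0 0 1; 0 0 0 0 0 0 1")

```text
time_s: 33.1
tool_pos: [0.6817, 0.0018, 0.0325]
eef_rot: [0.0, 0.774, 0.633, 0.0]
force: [-3.6, -0.6, 6.6]
opening: 0.0267
grasp_force: 42.0
```

>>> send_rows(series="0 0 0 0.15 0 0 1; 0 0 0 0 0 0 1; 0 0 0 0 0 0 1")

```text
time_s: 33.48
tool_pos: [0.682, 0.0032, 0.0326]
eef_rot: [0.001, 0.774, 0.633, 0.0]
force: [-4.0, -1.0, 6.9]
opening: 0.0275
grasp_force: 42.0
```

>>> send_rows(series="0 0 0 0 0 0 -0.4; 0 0 0 0 0 0 -0.4; 0 0 0 0 0 0 -0.4; 0 0 0 0 0 -6 -0.4; 0 0 0 0 0 -6 -0.4; 0 0 0 0 0 -5 -0.4; 0 0 0 0 0 0 -0.4; 0 0 0 0 0 0 -0.4")

```text
time_s: 34.48
tool_pos: [0.6812, 0.0044, 0.1993]
eef_rot: [-0.0, 0.774, 0.633, -0.0]
force: [0.5, -0.1, -0.3]
opening: 0.0599
grasp_force: 0.0
```

Run:
```python
from g import *
c=dim(); save(c,'w5.png',(240,160,400,340),3); tray()
```

```text
slider 897 [-0.0122  0.0002  0.0139] [-0.0071  0.0038  0.0124]
ptr 471 [-0.0489 -0.0369 -0.0239] [-0.0032  0.004   0.0105]
tip 62 [-0.0018  0.004   0.0093]
tray scene ((0.5516439080238342, -0.2178974598646164), (0.1820438802242279, 0.28215375542640686), 8.953669548034668)
tray side ((0.5573389530181885, -0.2107020765542984), (0.19551478326320648, 0.3015266954898834), 8.537016868591309)
```

View pics/w5.png

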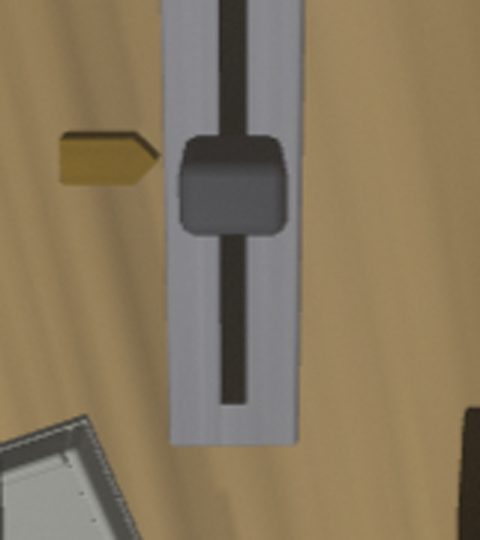

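The crop shows the slider level with the pointer tip to about 1 mm. The tray got knocked about 2 cm, so I'll check the final state.

>>> send_rows(series="0 0 0 0 0 -5 -1; 0 0 0 0 0 0 -1; 0 0 0 0 0 0 -1")

```text
time_s: 35.0
tool_pos: [0.6811, 0.0042, 0.2485]
eef_rot: [-0.001, 0.774, 0.633, -0.001]
force: [-0.6, -0.1, -0.8]
opening: 0.0856
grasp_force: 0.0
```

Run:
```python
from g import *
c=cam('side'); save(c,'side6.png')
```

```text
(no output)
```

View pics/side6.png

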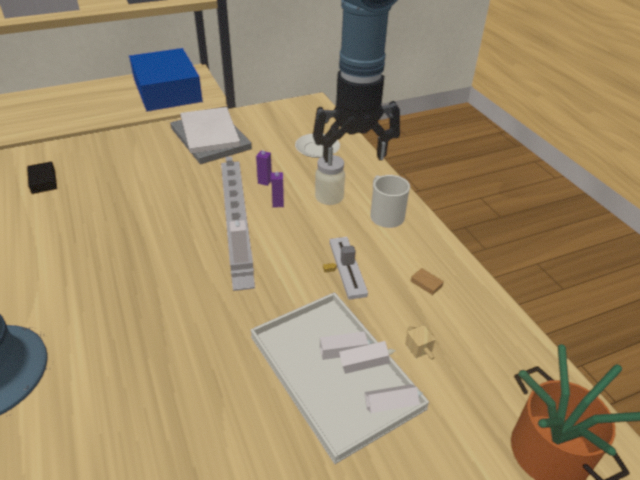

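The candles toppled when the tray was bumped. I'll zoom in and check whether each is fully inside the tray.

```bash
cat > t.py <<'E'
from g import *
import sys
for n in ['side','scene']:
    c=cam(n); W=pts(c); hsv=cv2.cvtColor(c['image'],cv2.COLOR_RGB2HSV); x,y,z=W[...,0],W[...,1],W[...,2]
    if n=='side': save(c,sys.argv[1],(245,285,435,460),4)
    o=np.array([.5530,-.2185]); a=np.radians(8.6); ex=np.array([np.cos(a),np.sin(a)]); ey=np.array([-np.sin(a),np.cos(a)])
    X=(W[...,:2]-o)@ex; Y=(W[...,:2]-o)@ey
    m=((abs(X)<.13)&(abs(Y)<.17)&(z>.026)&(z<.15)&(hsv[...,1]<70)).astype(np.uint8); k,l,st,ce=cv2.connectedComponentsWithStats(m)
    for i in range(1,k):
        if st[i,4]>30: q=l==i; print(n,ce[i].round(),st[i,4],'X',np.percentile(X[q],[1,99]).round(3),'Y',np.percentile(Y[q],[1,99]).round(3),'z',np.percentile(z[q],[1,50,99]).round(3)); r=cv2.minAreaRect(W[q][:,:2].astype(np.float32)); print('   ',r)
    for X0 in (.06,.075,.09,.1):
        q=(m>0)&(abs(X-X0)<.004); print(n,X0,q.sum(),np.percentile(z[q],[5,50,95]).round(3) if q.any() else '')
E
python3 t.py side7.png
```

```text
side [356. 350.] 1658 X [-0.004  0.085] Y [-0.049  0.046] z [0.026 0.035 0.053]
    ((0.5974392294883728, -0.21238774061203003), (0.06995737552642822, 0.12081368267536163), 74.51522064208984)
side [393. 397.] 1051 X [-0.001  0.082] Y [-0.134 -0.081] z [0.026 0.036 0.046]
    ((0.6125611662864685, -0.31878215074539185), (0.04153478890657425, 0.09170421957969666), 81.35270690917969)
side 0.06 287 [0.028 0.038 0.049]
side 0.075 155 [0.027 0.042 0.053]
side 0.09 20 [0.026 0.042 0.044]
side 0.1 0 
scene [256. 192.] 295 X [0.004 0.084] Y [-0.124 -0.077] z [0.026 0.034 0.046]
    ((0.6126642823219299, -0.32041099667549133), (0.05462399125099182, 0.09264843910932541), 84.89022827148438)
scene [278. 212.] 785 X [-0.002  0.088] Y [-0.045  0.049] z [0.026 0.034 0.051]
    ((0.596270740032196, -0.21184952557086945), (0.07572363317012787, 0.12010745704174042), 75.7833023071289)
scene 0.06 129 [0.027 0.034 0.049]
scene 0.075 100 [0.027 0.037 0.052]
scene 0.09 29 [0.026 0.03  0.044]
scene 0.1 0
```

View pics/side7.png

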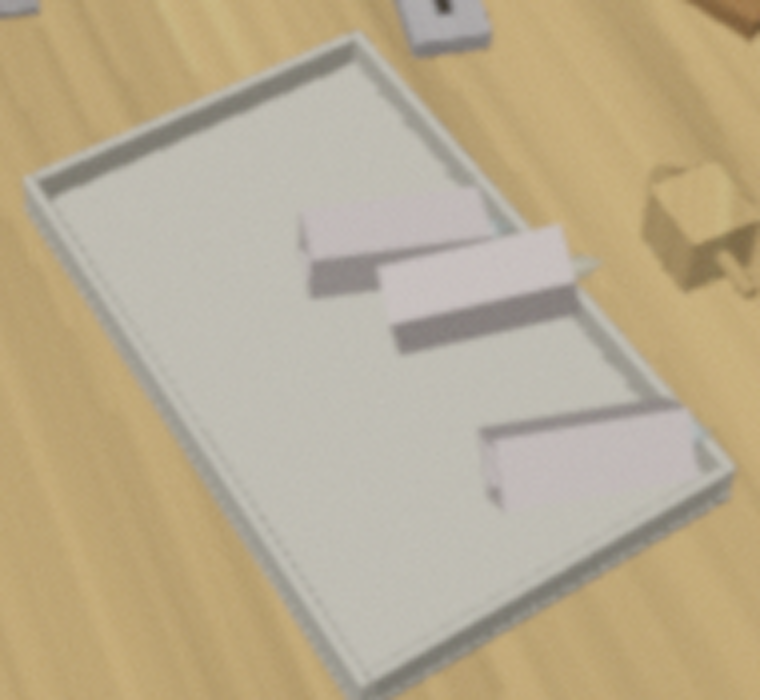

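The crop shows the middle candle leaning, with its closed end propped on the rim at crop pixel (565,255). The other two lie flat inside. I'll nudge the leaning one in with shut fingers from outside the rim, clear of the dreidel.

Run:
```python
from g import *
for n in ['side','scene']:
    c=cam(n); W=pts(c); hsv=cv2.cvtColor(c['image'],cv2.COLOR_RGB2HSV); x,y,z=W[...,0],W[...,1],W[...,2]
    m=(z>.0375)&(z<.06)&(hsv[...,1]<60)&(x>.54)&(x<.68)&(y<-.15)&(y>-.28); q=W[m]; hi=q[q[:,2]>np.percentile(q[:,2],85)]
    print(n,m.sum(),cv2.minAreaRect(q[:,:2].astype(np.float32)),'high end',np.median(hi,0).round(4),'xmax',np.percentile(q[:,0],98))
    d=(z>.008)&(z<.06)&(x>.66)&(x<.80)&(y<-.11)&(y>-.30); print('dreidel',d.sum(),np.nanpercentile(W[d],[1,50,99],axis=0).round(3).tolist())
s,M=frame(); print(s['tool_pos'].round(4))
```

```text
side 658 ((0.6048112511634827, -0.234127938747406), (0.05484861135482788, 0.0804780125617981), 42.80223846435547) high end [ 0.6306 -0.2395  0.0513] xmax 0.6436643207556598
dreidel 700 [[0.694, -0.271, 0.009], [0.71, -0.238, 0.034], [0.798, -0.114, 0.039]]
scene 262 ((0.5947918891906738, -0.22081415355205536), (0.049502160400152206, 0.11517366766929626), 49.464576721191406) high end [ 0.6291 -0.2386  0.0503] xmax 0.6443590255473898
dreidel 362 [[0.694, -0.251, 0.009], [0.715, -0.217, 0.032], [0.756, -0.163, 0.039]]
[0.6807 0.0043 0.248 ]
```

>>> send_rows(series="0 0 0 -4.8 0.73 0 1; 0 0 0 -4.8 0.73 0 1; 0 0 0 -4.8 0.73 0 1; 0 0 0 -4.8 0.73 0 1; 0 0 0 -4.8 0.73 0 1; 0 0 -0.175 0 0 0 1; 0 0 -0.175 0 0 0 1; 0 0 0 0 0 0 1", newtons=20)

```text
time_s: 36.25
tool_pos: [0.6693, -0.2383, 0.249]
eef_rot: [-0.001, 0.653, 0.757, -0.0]
force: [0.2, -0.3, -0.4]
opening: -0.0001
grasp_force: 0.0
```

>>> send_rows(series="0 0 0 0 0 6 1; 0 0 0 0 0 5 1; 0 0 0 0 0 0 1; 0 0 0 0 0 0 1")

```text
time_s: 36.75
tool_pos: [0.671, -0.2386, 0.1416]
eef_rot: [0.001, 0.652, 0.758, 0.0]
force: [0.7, -0.6, 0.7]
opening: 0.0001
grasp_force: 0.0
```

Run:
```python
from g import *
s,M=frame(); print(s['opening'],s['tool_pos'].round(4),M.round(3).tolist(),rel((.669,-.239,.037)))
```

```text
0.00010991218421643216 [ 0.671  -0.2386  0.1416] [[-0.149, 0.989, 0.002], [0.989, 0.149, -0.001], [-0.001, 0.002, -1.0]] [ 1.000e-02 -2.300e-01  1.046e+01]
```

>>> send_rows(series="0 0 0 0 -0.2 4 1; 0 0 0 0 0 3 1; 0 0 0 0 0 2 1; 0 0 0 0 0 1.2 1; 0 0 0 0 0 0 1; 0 0 0 0 0 0 1")

```text
time_s: 37.5
tool_pos: [0.669, -0.2391, 0.0393]
eef_rot: [0.001, 0.652, 0.758, 0.001]
force: [-0.0, 0.7, -0.1]
opening: 0.0002
grasp_force: 0.0
```

>>> send_rows(series="0 0 0 0 -0.6 0 1; 0 0 0 0 -0.6 0 1; 0 0 0 0 -0.5 0 1; 0 0 0 0 -0.5 0 1; 0 0 0 0 -0.4 0 1; 0 0 0 0 0 0 1")

```text
time_s: 38.25
tool_pos: [0.6415, -0.2427, 0.0377]
eef_rot: [-0.0, 0.652, 0.758, -0.0]
force: [0.5, -0.3, -0.2]
opening: 0.0001
grasp_force: 0.0
```

```bash
python3 t.py s8.png
```

```text
side [368. 342.] 2708 X [-0.003  0.125] Y [-0.056  0.045] z [0.027 0.035 0.148]
    ((0.6135839223861694, -0.21301066875457764), (0.1389056146144867, 0.10677704215049744), 7.89186954498291)
side [393. 397.] 1054 X [-0.001  0.082] Y [-0.134 -0.082] z [0.026 0.036 0.046]
    ((0.6130073666572571, -0.3190389573574066), (0.03947417810559273, 0.09183883666992188), 79.65697479248047)
side 0.06 361 [0.028 0.035 0.138]
side 0.075 263 [0.029 0.058 0.142]
side 0.09 163 [0.049 0.107 0.135]
side 0.1 28 [0.104 0.118 0.14 ]
scene [269. 199.] 1461 X [-0.001  0.128] Y [-0.106  0.048] z [0.026 0.04  0.148]
    ((0.6051127314567566, -0.24613098800182343), (0.13638992607593536, 0.1513758897781372), 76.55632019042969)
scene 0.06 98 [0.028 0.034 0.142]
scene 0.075 140 [0.027 0.088 0.144]
scene 0.09 97 [0.027 0.065 0.144]
scene 0.1 100 [0.055 0.106 0.145]
```

View pics/s8.png

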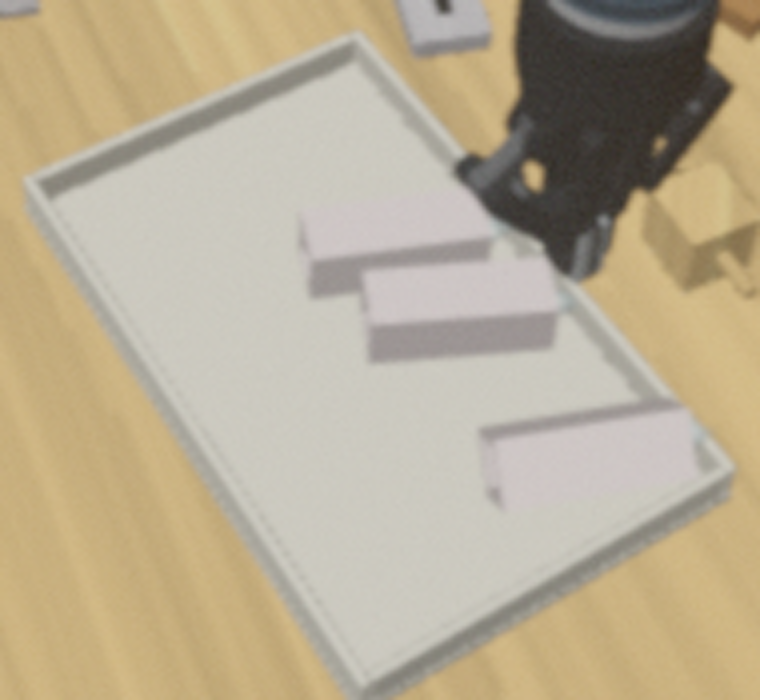

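The middle candle now lies flat, and all three are inside the walls. I'll raise the arm clear and hand in.

>>> send_rows(series="0 0 0 0 0 -3 1; 0 0 0 0 0 -6 1; 0 0 0 0 0 -6 1; 0 0 0 0 0 -5 1; 0 0 0 0 0 0 1; 0 0 0 0 0 0 1; 0 0 0 0 0 0 1")

```text
time_s: 39.22
tool_pos: [0.6408, -0.2417, 0.2353]
eef_rot: [-0.002, 0.652, 0.758, -0.001]
force: [-0.9, 0.7, -0.2]
opening: -0.0
grasp_force: 0.0
```

```bash
python3 t.py s9.png | grep X; python3 -c "
from station import close_job; print(close_job())"
```

```text
side [343. 342.] 709 X [-0.006  0.072] Y [-0.001  0.049] z [0.026 0.033 0.037]
side [359. 359.] 775 X [-0.002  0.076] Y [-0.048  0.006] z [0.026 0.033 0.036]
side [393. 397.] 1064 X [-0.002  0.082] Y [-0.135 -0.082] z [0.026 0.035 0.046]
scene [257. 192.] 360 X [0.004 0.084] Y [-0.124 -0.077] z [0.026 0.035 0.046]
scene [283. 213.] 653 X [-0.004  0.075] Y [-0.043  0.05 ] z [0.026 0.033 0.036]
the job is handed in; nothing more can be done
None
```

The job is handed in (no score came back): dimmer slid off first, the three candles present (2, 4 and 7) lie inside the tray, where they toppled when it was knocked and I nudged one off the rim, the dimmer is about 1 mm from the night-light pointer, the helper is still on its post, and the jar and dreidel were not touched.

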